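Clear the dock, dock the loaded specimen carriers and return the empty ones

TASK

The specimen carriers on the bench look alike, but some are loaded and clearly heavier, the others empty: feel which by lifting them. Pull the dock's lock bar fully open, take out the empty carriers left in the dock, slide every loaded carrier into a lane of its own until it clicks home, and stand every empty one upright on the floor of the return tray. Only when all the loaded ones are home push the lock bar fully in again; leave the other things on the bench where they are.

Things in the scene. Friction and masses are not known exactly. Their poses are not given: they have to be found in the camera images.
- carrier_a: carrier, one of up to seven alike (None: absent): aluminium foot 64 (x) x 46 (y) x 10 high, corners chamfered 4, with a 13 wide, 4.5 deep notch amid each long side; on it a black housing 34 (x) x 28 (y), 10 to 57 above the underside, to grip it by. Same either way round. Origin: centre of underside, z up. Loaded ones weigh about 0.5 kg, empty ones about 0.2 kg (within 10 %).
- carrier_b: carrier, one of up to seven alike (None: absent): aluminium foot 64 (x) x 46 (y) x 10 high, corners chamfered 4, with a 13 wide, 4.5 deep notch amid each long side; on it a black housing 34 (x) x 28 (y), 10 to 57 above the underside, to grip it by. Same either way round. Origin: centre of underside, z up. Loaded ones weigh about 0.5 kg, empty ones about 0.2 kg (within 10 %).
- carrier_c: carrier, one of up to seven alike (None: absent): aluminium foot 64 (x) x 46 (y) x 10 high, corners chamfered 4, with a 13 wide, 4.5 deep notch amid each long side; on it a black housing 34 (x) x 28 (y), 10 to 57 above the underside, to grip it by. Same either way round. Origin: centre of underside, z up. Loaded ones weigh about 0.5 kg, empty ones about 0.2 kg (within 10 %).
- carrier_d: carrier, one of up to seven alike (None: absent): aluminium foot 64 (x) x 46 (y) x 10 high, corners chamfered 4, with a 13 wide, 4.5 deep notch amid each long side; on it a black housing 34 (x) x 28 (y), 10 to 57 above the underside, to grip it by. Same either way round. Origin: centre of underside, z up. Loaded ones weigh about 0.5 kg, empty ones about 0.2 kg (within 10 %).
- carrier_e: carrier, one of up to seven alike (None: absent): aluminium foot 64 (x) x 46 (y) x 10 high, corners chamfered 4, with a 13 wide, 4.5 deep notch amid each long side; on it a black housing 34 (x) x 28 (y), 10 to 57 above the underside, to grip it by. Same either way round. Origin: centre of underside, z up. Loaded ones weigh about 0.5 kg, empty ones about 0.2 kg (within 10 %).
- carrier_f: empty carrier, like the others, left home in the dock's +y lane at the start (None: absent); behind the lock bar's tooth, and held by the detent: about 5 to 15 N along the dock's -x pulls it out
- carrier_g: empty carrier, like the others, left home in the dock's -y lane at the start (None: absent); behind the lock bar's tooth, and held by the detent: about 5 to 15 N along the dock's -x pulls it out
- dock: grey dock fixed to the bench, three lanes along its x, 74 apart; 246 wide (y), x=-90 (open end) to 80. Origin: at bench height under the middle lane. Lane floor 18 above the bench. x=-90 to -32: open apron without walls; walls begin as pointed noses at x=-32, are full from x=-20, 16 high, leaving lanes 50 wide. Carriers slide in along +x, long side along x.
- lane0 (a point): home point of the +y lane, on its floor: where a home carrier's origin lies (dock x=30, y=74, z=18), axes as the dock's. Lips: from dock x=-2 to 64 metal lips (underside 12, top 16 above the floor) overhang both sides, leaving a 38 wide slot for the housing: a carrier cannot be dropped in.
- lane1 (a point): home point of the middle lane, on its floor: where a home carrier's origin lies (dock x=30, y=0, z=18), axes as the dock's. Detent: in each lane two sprung rollers in the side walls here snap into the foot's notches; passing takes about 8 to 15 N with the sliding friction (20 N is ample), then they draw it home and hold it.
- lane2 (a point): home point of the -y lane, on its floor: where a home carrier's origin lies (dock x=30, y=-74, z=18), axes as the dock's. A solid end stop comes 2 mm beyond home. A carrier that has not clicked can be pushed on.
- lock (a joint): lock bar of the dock, slides along the dock's y, in m: 0 = locked (pushed in, -y; a steel tooth stands in the middle of each lane at dock x=-12 to -5, just behind a home carrier, and bars the lane), 0.037 = fully open (pulled out, +y; teeth inside the walls). Friction about 2.5 N, stays where it is left.
- lock_grip (a point): black grip block of the lock bar, beside the dock's +y end: 26 (dock x) x 22 (dock y), from 12 to 62 above the bench; the point is in its middle, 45 above the bench
- tray: grey open return tray fixed to the bench, 240 (x) x 150 (y) x 30 high outside, walls and floor 5; origin: centre of its underside
- puck_1: small black resin puck, 28 dia x 20; bystander, to be left alone
- puck_2: small black resin puck, 30 dia x 22; bystander, to be left alone
- brush: brush lying on the bench; bystander, to be left alone
- dish: low white bowl, 84 dia x 22; bystander, to be left alone
- bottle_1: white bottle, 64 dia x 170; bystander, to be left alone
- bottle_2: white bottle, 64 dia x 170; bystander, to be left alone
- jar: amber jar, 60 dia x 80; bystander, to be left alone
There are look-alikes about, which are no part of the job. What is shaped like the carrier_c but blue is not meant. What is shaped like the carrier_d but green is not meant.

How it is judged (in metres and radians):
On the way, in this order (a step that is already met when the one before it is completed fails the run):
1. the lock bar is pulled fully open (over 31 of 37 mm) (value of joint lock above 0.031 m), for 0.2 s.
2. every loaded carrier is home in a lane ((distance between carrier_b and lane0 below 0.004 m or distance between carrier_b and lane1 below 0.004 m or distance between carrier_b and lane2 below 0.004 m) and (distance between carrier_c and lane0 below 0.004 m or distance between carrier_c and lane1 below 0.004 m or distance between carrier_c and lane2 below 0.004 m) and (distance between carrier_e and lane0 below 0.004 m or distance between carrier_e and lane1 below 0.004 m or distance between carrier_e and lane2 below 0.004 m)), for 0.2 s.
3. the lock bar is pushed in (under 6 mm) (value of joint lock below 0.006 m), for 0.2 s.
At the end, for the whole second after the job is handed in: Every loaded carrier that is present stands home in a lane (origin within 4 mm of the lane's home point), every empty one stands upright (within 0.15 rad) and at rest on the floor of the return tray, and the lock bar is in (joint under 6 mm) (all of step 2 and x of carrier_a in the frame of tray between -0.1 and 0.1 m and y of carrier_a in the frame of tray between -0.06 and 0.06 m and z of each of carrier_a, carrier_d, carrier_f, carrier_g in the frame of tray below 0.012 m and angle between each of carrier_a, carrier_d, carrier_f, carrier_g's own z axis and vertical below 0.15 rad and linear speed of each of carrier_a, carrier_d, carrier_f, carrier_g below 0.02 m/s and x of carrier_d in the frame of tray between -0.1 and 0.1 m and y of carrier_d in the frame of tray between -0.06 and 0.06 m and x of carrier_f in the frame of tray between -0.1 and 0.1 m and y of carrier_f in the frame of tray between -0.06 and 0.06 m and x of carrier_g in the frame of tray between -0.1 and 0.1 m and y of carrier_g in the frame of tray between -0.06 and 0.06 m and value of joint lock below 0.006 m); the robot touches nothing.
It fails at once if a bystander is moved by more than 40 mm (distance of any of puck_1, puck_2, brush, dish, bottle_1, bottle_2, jar from where it was at the start of the episode above 0.04 m).
Of carrier_b, carrier_c, carrier_e only 2 to 3 are there at a start; the rules pass over those that are not, and their reading is None.
Of carrier_a, carrier_d only 1 to 2 are there at a start; the rules pass over those that are not, and their reading is None.
Of carrier_f, carrier_g only 1 to 2 are there at a start; the rules pass over those that are not, and their reading is None.
At some moment in a run one of carrier_a, carrier_b, carrier_c, carrier_d, carrier_e may be knocked a few centimetres aside while the robot is not near it.
It also fails if it takes over 210 s, if anything falls off the work surface, if the arm or the gripper's body presses on something with over 40 N, if the wrist force passes 120 N, or if a joint passes its speed limit or range.

ROBOT

A 6-joint arm with a two-finger parallel gripper is mounted at the origin on the work surface. World frame = base frame: x ahead of the robot, y to its left, z up, the work surface at z = 0. Lengths are in m, angles in degrees, forces in N, time in s.
With the tool pointing down it reaches from about 0.4 to 0.825 m from the base axis. Payload 7 kg.
Tool frame: the origin (TCP) lies midway between the tips of the shut fingers; the grasp point (between the pads) lies 19 mm behind it; z points along the fingers, y is the direction in which the jaws open and shut (so a half turn about z gives the same grasp; the last joint's range is limited). The gripper opens to 88 mm and grips with 3 to 60 N. Pads are 19 mm wide; open, the fingers measure 130 mm over their backs; the gripper's body (78 mm by 193 mm) begins 47 mm behind the grasp point.
Start: joints at [85.663, 20.546, 0.682, 0, -70.136, -16.507], TCP at [0.24, 0.631, 0.227] pointing down, gripper open.
Joint ranges: [-176.03, 176.03], [-82.01, 121.73], [-58.28, 71.71], [-173.87, 95.51], [-174.79, -0.11], [-173.66, 173.66]. Speed limits (degrees/s): [136.94, 136.94, 172.46, 180, 180, 180].

INTERFACE

Orientations are given as a 3x3 rotation matrix whose columns are the frame's x, y, z axes.
In Python, from rig import robot gives the robot as it stands. Calls block until the motion is done:
- robot.goto(position, orientation): joint-space move of the TCP to a pose.
- robot.servo_line(position, ori=None, speed=0.15): straight line of the TCP; ori=None keeps the orientation; speed is the mean speed in m/s.
- robot.movej(angles): joint-space move.
- robot.move_gripper(opening): opening from 0.0 (shut) to 1.0 (fully open); the grip force is fixed at half the most; returns when the fingers have stopped.
- robot.dwell(seconds).
- robot.ik(position, orientation): joint angles nearest the present ones, or None.
- robot.grab_frame(name): name is "side" or "top" or "wrist"; returns (picture, depth): 420x560x3 uint8, red, green, blue; 420x560 float32, m along the optical axis (not along the pixel's ray), 0 where there is no reading.
- robot.camera_info(name): a dict with "vfov" (degrees; the focal length in pixels is half the picture's height over the tangent of half this angle, whatever the lens; pixels are square), "cx", "cy" (the principal point, pixels), "view" (4x4, takes a point from world to camera coordinates); the wrist camera has in their place "T_tool_cam" (4x4, takes a point from camera to tool coordinates, whose origin is the TCP and whose axes are the flange's). Camera axes: x right, y down, z forward; pixel columns grow to the right and rows downward; lengths in m; the calibration is good to about 2 mm. The wrist camera is an equidistant fisheye: a pixel r from the principal point sees the ray r / f radians off the axis. A picture is of the moment at which its call begins: read the wrist's pose just before it. camera_info takes no time and is no camera call.
A pose or a line that the arm cannot do raises robot.Unreachable and nothing moves.
- robot.job_done(): hands the job in, once; it reports no verdict.
Readings, each from a call of its own:
- robot.read_t(): time.
- robot.read_qpos(): joint angles.
- robot.read_qvel(): joint speeds.
- robot.read_effort(): joint torques, N m.
- robot.read_position(): TCP position.
- robot.read_tcp_rot(): TCP orientation.
- robot.read_force(): force on the tool from outside, world axes, zero at the start.
- robot.read_ft_torque(): the same for the moment, N m.
- robot.read_grip_width(): opening from 0.0 (shut) to 1.0 (fully open).
Only numpy, scipy, OpenCV 4.12 (cv2) and the standard library are available. Lean on these libraries where they do the work, as an engineer would, in place of code of your own. Each camera call takes 0.05 s, during which the arm holds its last target.

## Working session

There is one attempt and no reset: what is moved stays moved. The work goes in short steps, each a Python script; the robot and the scene stay as the last script left them, time stands still between calls to the robot, and variables do not carry over. Pictures are saved under pics/ and viewed, and the job is handed in when it is done.

```bash
ls; mkdir -p pics
python3 - <<'E'
from rig import robot
import cv2,numpy as np
for n in ["top","side","wrist"]:
    im,d=robot.grab_frame(n); cv2.imwrite(f"pics/{n}0.png",im[:,:,::-1]); np.save(f"pics/{n}0.npy",d)
    print(n,robot.camera_info(n))
print(robot.read_t(),robot.read_force(),robot.read_tcp_rot(),robot.read_grip_width())
E
```

```text
pics
top {'vfov': 51.78317624023149, 'cx': 288.30795778678873, 'cy': 201.9883616173, 'view': array([[ 1.97210586e-02, -9.99805417e-01,  4.56343018e-04,
        -9.52861390e-02],
       [-9.97843785e-01, -1.97109401e-02, -6.26039906e-02,
         5.21146039e-01],
       [ 6.26008039e-02,  7.79257925e-04, -9.98038342e-01,
         1.06455948e+00],
       [ 0.00000000e+00,  0.00000000e+00,  0.00000000e+00,
         1.00000000e+00]])}
side {'vfov': 53.06506830513662, 'cx': 279.03547068644593, 'cy': 209.77981157074905, 'view': array([[ 0.9917788 , -0.12779693,  0.00653896, -0.5477166 ],
       [-0.08779756, -0.71675627, -0.69177456,  0.01643051],
       [ 0.09309351,  0.68551324, -0.72208393,  1.19223198],
       [ 0.        ,  0.        ,  0.        ,  1.        ]])}
wrist {'vfov': 65.70646984690485, 'cx': 279.5169659390381, 'cy': 207.46486756880873, 'T_tool_cam': array([[-8.14232738e-05, -9.68548897e-01, -2.48823286e-01,
         6.57740217e-02],
       [ 9.99999736e-01, -2.58502049e-04,  6.78990400e-04,
        -2.88757456e-04],
       [-7.21956732e-04, -2.48823165e-01,  9.68548662e-01,
        -1.57881865e-01],
       [ 0.00000000e+00,  0.00000000e+00,  0.00000000e+00,
         1.00000000e+00]])}
0.15 [-0.33288     0.35046647  0.42215838] [[ 9.34524612e-01 -3.55898367e-01 -3.18089674e-04]
 [-3.55898489e-01 -9.34523885e-01 -1.17204538e-03]
 [ 1.19866641e-04  1.20851289e-03 -9.99999263e-01]] 1.0021687206162257
```

View pics/top0.png

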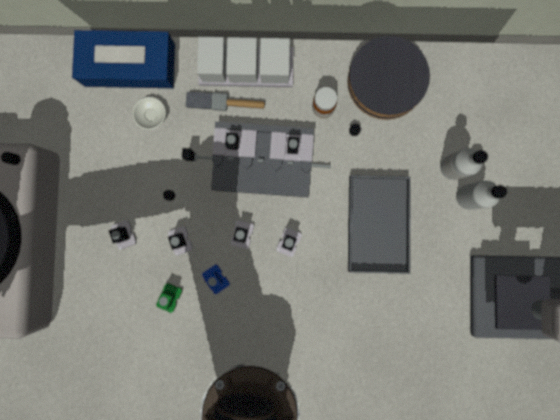

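View pics/side0.png

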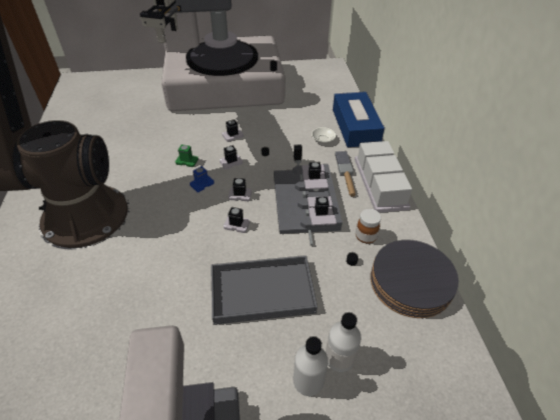

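View pics/wrist0.png

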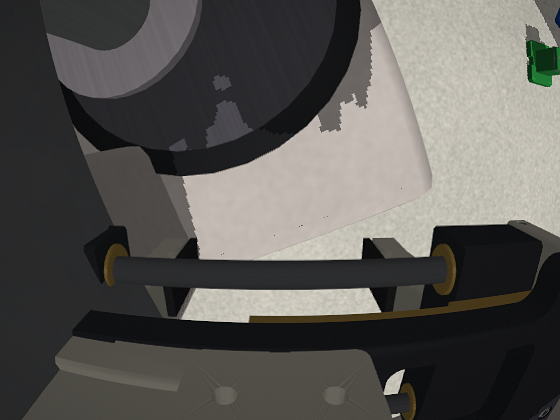

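The top view shows four carriers on the bench at about (121,235), (177,240), (241,233) and (288,241). Two more are home in the dock at (232,140) and (293,143). The lock grip is at (188,155), the tray at (379,222), and the blue and green look-alikes are at (215,279) and (169,297). Next I'll measure their positions.

```bash
cat > h.py <<'E'
import numpy as np,cv2
from rig import robot
def cloud(name,im=None,d=None):
    if d is None: im,d=robot.grab_frame(name)
    ci=robot.camera_info(name); f=210/np.tan(np.radians(ci['vfov']/2))
    v,u=np.mgrid[0:420,0:560]
    P=np.stack([(u-ci['cx'])/f*d,(v-ci['cy'])/f*d,d],-1)
    V=ci['view']; W=(P-V[:3,3])@V[:3,:3]
    W[d==0]=np.nan
    return im,W
def proj(name,p):
    ci=robot.camera_info(name); f=210/np.tan(np.radians(ci['vfov']/2)); V=ci['view']
    c=V[:3,:3]@np.array(p)+V[:3,3]
    return c[:2]/c[2]*f+[ci['cx'],ci['cy']]
def ray(name,uv,z):
    ci=robot.camera_info(name); f=210/np.tan(np.radians(ci['vfov']/2)); V=ci['view']
    r=V[:3,:3].T@np.array([(uv[0]-ci['cx'])/f,(uv[1]-ci['cy'])/f,1]); o=-V[:3,:3].T@V[:3,3]
    return o+r*(z-o[2])/r[2]
def blobs(W,z0,z1,amin,amax,xr=(0.2,0.9),yr=(-0.6,0.6)):
    m=((W[...,2]>z0)&(W[...,2]<z1)&(W[...,0]>xr[0])&(W[...,0]<xr[1])&(W[...,1]>yr[0])&(W[...,1]<yr[1])).astype(np.uint8)
    n,l,s,c=cv2.connectedComponentsWithStats(m)
    out=[]
    for i in range(1,n):
        if amin<=s[i,4]<=amax:
            Q=W[l==i]; out.append((c[i],s[i,4],np.median(Q,0),Q))
    return out
E
python3 - <<'E'
from h import *
im=cv2.imread('pics/top0.png')[:,:,::-1]; d=np.load('pics/top0.npy')
_,W=cloud('top',im,d)
for c,a,m,Q in blobs(W,.045,.068,20,900):
    print(c.round(1),a,m.round(4),Q.min(0).round(3),Q.max(0).round(3), im[int(c[1]),int(c[0])])
z=np.nan_to_num(W[...,2]); 
big=cv2.resize(im[80:320,90:430,::-1],None,fx=2.35,fy=2.35,interpolation=cv2.INTER_CUBIC)
cv2.imwrite('pics/z1.png',np.clip(big*1.6,0,255).astype(np.uint8))
h=np.clip(z*3000,0,255).astype(np.uint8)
cv2.imwrite('pics/z2.png',cv2.resize(h[80:320,90:430],None,fx=2.35,fy=2.35,interpolation=cv2.INTER_NEAREST))
E
```

```text
[133.8  75.6] 423 [0.8118 0.2899 0.057 ] [0.809 0.214 0.045] [0.9   0.444 0.068] [25 55 95]
[215.5  70.9] 129 [0.8273 0.094  0.0566] [0.825 0.08  0.045] [0.899 0.14  0.068] [172 177 169]
[244.2  75.1] 110 [0.8269 0.0265 0.0581] [0.825 0.    0.045] [0.864 0.071 0.068] [131 134 129]
[273.9  76.8] 91 [ 0.8268 -0.0436  0.0565] [ 0.825 -0.078  0.045] [ 0.828 -0.01   0.068] [128 131 126]
[322.8 107.5] 110 [ 0.7507 -0.1626  0.0538] [ 0.742 -0.198  0.045] [ 0.783 -0.141  0.068] [166 170 166]
[186.6 152.8] 114 [0.6337 0.1623 0.0624] [0.622 0.152 0.047] [0.648 0.175 0.068] [25 23 30]
[232.4 147. ] 20 [0.6511 0.0521 0.0562] [0.65  0.042 0.046] [0.653 0.068 0.068] [19 23 24]
[450.4 167.4] 98 [ 0.6097 -0.4714  0.0554] [ 0.59  -0.504  0.045] [ 0.647 -0.467  0.068] [98 97 91]
[466.8 196.4] 98 [ 0.5413 -0.5121  0.0564] [ 0.515 -0.539  0.045] [ 0.576 -0.506  0.068] [80 82 78]
[116.6 234.1] 192 [0.4355 0.3235 0.0581] [0.416 0.308 0.045] [0.455 0.343 0.063] [60 67 67]
[240.2 234. ] 175 [0.4414 0.0287 0.0581] [0.422 0.013 0.046] [0.46  0.046 0.063] [126 133 129]
[175.5 240.4] 187 [0.4237 0.183  0.0581] [0.402 0.165 0.045] [0.443 0.201 0.063] [119 123 122]
[288.8 241.9] 171 [ 0.4247 -0.0885  0.0579] [ 0.405 -0.105  0.05 ] [ 0.444 -0.07   0.064] [123 131 129]
[212.6 280.4] 187 [0.3305 0.0908 0.058 ] [0.31  0.071 0.047] [0.35  0.112 0.063] [69 75 71]
[164.1 299.8] 197 [0.2824 0.2046 0.0583] [0.262 0.187 0.045] [0.302 0.223 0.065] [120 128 123]
```

View pics/z1.png

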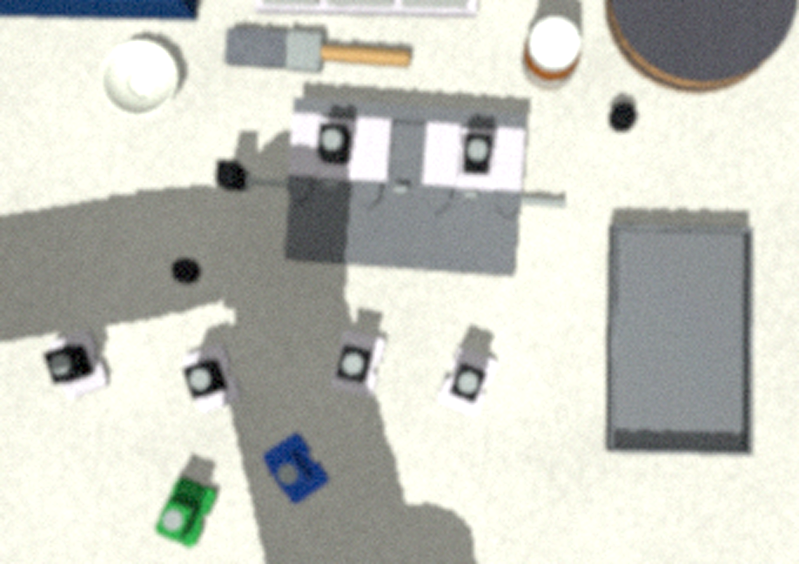

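View pics/z2.png

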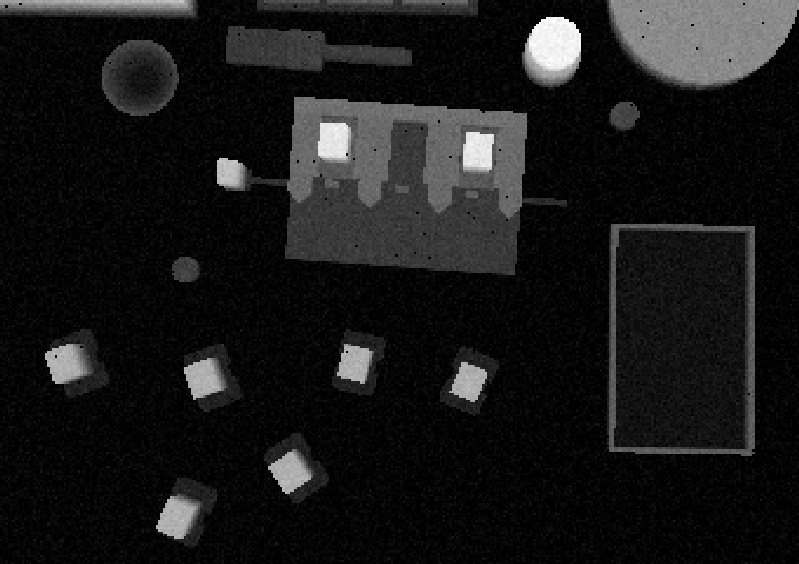

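```bash
cat >> h.py <<'E'
def rect(pts):
    (c,s,a)=cv2.minAreaRect((pts[:,:2]*1000).astype(np.float32))
    c=np.array(c)/1000
    if s[0]<s[1]: s=(s[1],s[0]); a+=90
    return c,np.array(s)/1000,(a+90)%180-90   # centre, (long,short), angle of long axis, deg
def carriers(W,xr=(0.2,0.85),yr=(-0.35,0.5),ztop=.057,tol=.004):
    """carriers on a floor with housing top at ztop"""
    out=[]
    for c,a,m,Q in blobs(W,ztop-tol,ztop+tol+.001,60,300,xr,yr):
        ct,st,at=rect(Q)
        if not (.028<st[0]<.046 and .022<st[1]<.042): continue
        near=(np.hypot(W[...,0]-ct[0],W[...,1]-ct[1])<.046)&(W[...,2]>ztop-.052)&(W[...,2]<ztop+.006)
        cf,sf,af=rect(W[near])
        out.append(dict(px=c,c=ct,s=st,a=at,cf=cf,sf=sf,af=af,med=np.mean(Q,0)))
    return out
E
python3 - <<'E'
from h import *
im=cv2.imread('pics/top0.png')[:,:,::-1]; d=np.load('pics/top0.npy')
_,W=cloud('top',im,d)
print('bench')
for k in carriers(W): print({a:np.round(b,3) for a,b in k.items()})
print('dock')
for k in carriers(W,ztop=.075,xr=(.5,.75),yr=(-.12,.15)): print({a:np.round(b,3) for a,b in k.items()})
b=[q for q in blobs(W,.011,.037,2000,20000,(.4,.8),(-.15,.15))]
for c,a,m,Q in b: print(c,a,rect(Q))
b=[q for q in blobs(W,.022,.036,300,20000,(.3,.8),(-.5,-.15))]
for c,a,m,Q in b: print('tray',c,a,rect(Q))
for c,a,m,Q in blobs(W,.055,.07,20,300,(.55,.7),(.1,.25)): print('grip',rect(Q),np.mean(Q,0))
E
```

```text
bench
{'px': array([116.042, 234.152]), 'c': array([0.436, 0.325]), 's': array([0.034, 0.029]), 'a': np.float64(21.646), 'cf': array([0.438, 0.324]), 'sf': array([0.08 , 0.075]), 'af': np.float64(-88.826), 'med': array([0.435, 0.325, 0.058])}
{'px': array([239.822, 234.019]), 'c': array([0.441, 0.029]), 's': array([0.034, 0.028]), 'a': np.float64(-12.309), 'cf': array([0.44 , 0.021]), 'sf': array([0.071, 0.07 ]), 'af': np.float64(89.273), 'med': array([0.441, 0.029, 0.058])}
{'px': array([175.066, 240.331]), 'c': array([0.423, 0.184]), 's': array([0.034, 0.029]), 'a': np.float64(19.937), 'cf': array([0.423, 0.182]), 'sf': array([0.084, 0.079]), 'af': np.float64(-32.283), 'med': array([0.423, 0.184, 0.058])}
{'px': array([288.867, 241.885]), 'c': array([ 0.425, -0.088]), 's': array([0.034, 0.028]), 'a': np.float64(-22.105), 'cf': array([ 0.426, -0.091]), 'sf': array([0.084, 0.072]), 'af': np.float64(-67.143), 'med': array([ 0.425, -0.088,  0.058])}
{'px': array([212.305, 280.569]), 'c': array([0.33 , 0.092]), 's': array([0.034, 0.028]), 'a': np.float64(36.316), 'cf': array([0.33 , 0.0
[... 492 characters left out ...]
ray([0.09 , 0.087]), 'af': np.float64(-88.548), 'med': array([0.667, 0.054, 0.076])}
{'px': array([292.87 , 143.284]), 'c': array([ 0.66 , -0.093]), 's': array([0.035, 0.028]), 'a': np.float64(-4.66), 'cf': array([ 0.661, -0.093]), 'sf': array([0.091, 0.087]), 'af': np.float64(71.534), 'med': array([ 0.659, -0.093,  0.076])}
[261.39091703 162.4171179 ] 5725 (array([0.63024951, 0.00068547]), array([0.29768323, 0.17048659]), 87.00538635253906)
tray [381.41773779 224.52827763] 778 (array([ 0.47413898, -0.31172168]), array([0.24048488, 0.1510708 ]), -0.1407928466796875)
grip (array([0.63525348, 0.16375647]), array([0.02635522, 0.02180511]), 0.20207327604293823) [0.63469551 0.16322017 0.06264668]
```

```bash
cat >> h.py <<'E'
def R(a):
    a=np.radians(a); c,s=np.cos(a),np.sin(a)
    return np.array([[s,-c,0],[-c,-s,0],[0,0,-1.]])
YAW=-2.85; HOME1=np.array([.6635,-.0195])
DX=np.array([np.cos(np.radians(YAW)),np.sin(np.radians(YAW))]); DY=np.array([-DX[1],DX[0]])
def dock(x,y): return HOME1+DX*(x-.030)+DY*y      # dock x,y -> world xy
TRAY=np.array([.474,-.312])
def P(xy,z): return [float(xy[0]),float(xy[1]),float(z)]
def line(xy,z,a=None,speed=.25): robot.servo_line(P(xy,z),None if a is None else R(a),speed)
def st(tag=''): print(tag,'t%.1f'%robot.read_t(),'p',np.round(robot.read_position(),4),'F',np.round(robot.read_force(),1),'w%.3f'%robot.read_grip_width(),flush=True)
E
python3 - <<'E'
from h import *
g=np.array([.635,.1635])
st()
robot.goto(P(g,.13),R(YAW)); st('above'); print(np.round(robot.read_qpos(),1))
robot.move_gripper(.6); 
line(g,.023); st('down')
robot.move_gripper(0.); st('grip')
line(g+DY*.0385,.023,speed=.08); st('pulled')
im,d=robot.grab_frame('side'); cv2.imwrite('pics/s1.png',im[:,:,::-1])
robot.move_gripper(.6); line(g+DY*.0385,.13); st('up')
im,d=robot.grab_frame('top'); cv2.imwrite('pics/t1.png',im[:,:,::-1]);np.save('pics/t1.npy',d)
_,W=cloud('top',im,d)
for k in carriers(W): print({a:np.round(b,3) for a,b in k.items() if a in 'c s a'})
E
```

```text
t0.1 p [0.2401 0.6305 0.2259] F [-0.3  0.4  0.4] w1.002
above t2.4 p [0.6349 0.1645 0.1302] F [-0.3  0.6  0.2] w1.000
[ 31.5  22.8  -9.1   0.  -58.1 -34.3]
down t3.7 p [0.6356 0.1636 0.0236] F [0.3 0.5 0.4] w0.601
grip t4.3 p [0.634  0.1635 0.0239] F [-6.4  0.4  6.8] w0.294
pulled t4.9 p [0.6357 0.1979 0.0237] F [ -3.  -14.7   8.4] w0.292
up t6.2 p [0.637  0.2021 0.1311] F [-0.5 -0.3 -1. ] w0.600
{'c': array([0.435, 0.326]), 's': array([0.035, 0.028]), 'a': np.float64(23.284)}
{'c': array([0.442, 0.029]), 's': array([0.034, 0.028]), 'a': np.float64(-12.512)}
{'c': array([0.423, 0.184]), 's': array([0.034, 0.029]), 'a': np.float64(19.544)}
{'c': array([ 0.425, -0.088]), 's': array([0.034, 0.028]), 'a': np.float64(-22.873)}
{'c': array([0.33 , 0.092]), 's': array([0.034, 0.028]), 'a': np.float64(36.214)}
{'c': array([0.282, 0.206]), 's': array([0.034, 0.028]), 'a': np.float64(-22.129)}
```

View pics/t1.png

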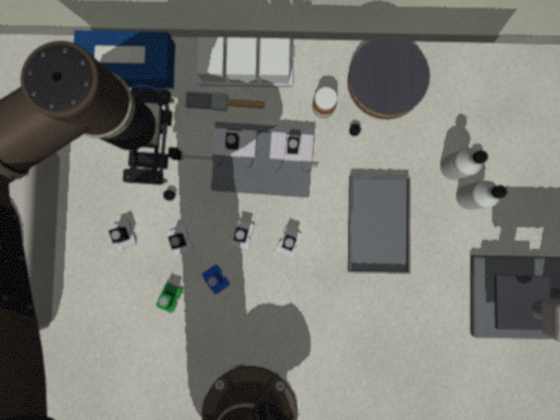

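View pics/s1.png

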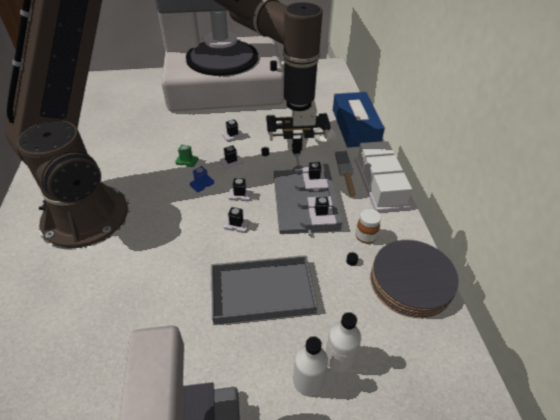

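Run:
```python
from h import *
im=cv2.imread('pics/t1.png')[:,:,::-1]; _,W=cloud('top',im,np.load('pics/t1.npy'))
for c,a,m,Q in blobs(W,.055,.07,20,300,(.55,.7),(.1,.25)): print('grip',rect(Q),np.mean(Q,0))
print([proj('top',P(dock(-.0085,y),.034)) for y in (0.074,0,-.074)])
# tooth heights in lanes
for y in (.074,0,-.074):
    print([round(float(np.nanmedian([W[int(round(v))+j,int(round(u))+i,2] for i in(-1,0,1) for j in (-1,0,1)])),3) for yy in (-.02,-.01,0,.01,.02) for u,v in [proj('top',P(dock(-.0085,y+yy),.018))]])
cv2.imwrite('pics/z3.png',np.clip(1.5*cv2.resize(im[110:210,150:350,::-1],None,fx=4,fy=4,interpolation=cv2.INTER_CUBIC),0,255).astype(np.uint8))
```

```text
grip (array([0.63703326, 0.19682042]), array([0.02607007, 0.02196368]), -1.9462127685546875) [0.63675329 0.19589007 0.06245656]
[array([232.03267306, 157.72931435]), array([261.87345957, 159.79144172]), array([291.73031399, 161.85467945])]
[0.019, 0.021, 0.019, 0.019, 0.019]
[0.019, 0.019, 0.019, 0.02, 0.019]
[0.021, 0.02, 0.02, 0.018, 0.019]
```

View pics/z3.png

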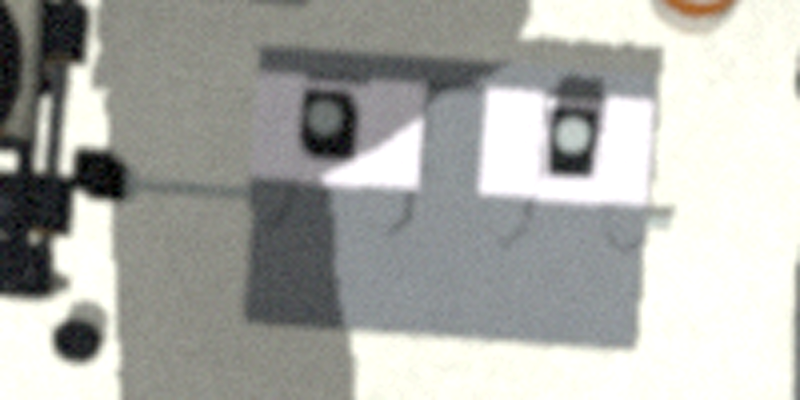

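Run:
```python
from h import *
g=np.array([.6365,.197])
line(g,.023); robot.move_gripper(0.); st('grip')
line(g+DY*.008,.023,speed=.05); robot.dwell(.3); st('pulled')
robot.move_gripper(.6); robot.dwell(.2); st('rel'); line(g+DY*.01,.14); st('up')
im,d=robot.grab_frame('top'); _,W=cloud('top',im,d)
for c,a,m,Q in blobs(W,.055,.07,20,300,(.55,.7),(.1,.25)): print('grip',rect(Q),np.mean(Q,0))
```

```text
grip t7.4 p [0.6358 0.1971 0.024 ] F [-5.3  0.7  5.5] w0.292
pulled t8.0 p [0.6357 0.1993 0.0237] F [ -0.1 -21.5   7.9] w0.296
rel t8.9 p [0.6369 0.205  0.023 ] F [ 0.2 -1.   0. ] w0.597
up t9.5 p [0.637  0.2071 0.1409] F [-0.2 -0.4 -0.4] w0.597
grip (array([0.63688495, 0.19700993]), array([0.02628181, 0.02203699]), -2.7859649658203125) [0.63665439 0.1965588  0.06272456]
```

```bash
cat >> h.py <<'E'
OFF=.022   # TCP above the carrier's underside when gripped
def weigh(tag=''):
    robot.dwell(.25); f=np.mean([robot.read_force()[2] for _ in range(4)]); print(tag,'Fz %.2f'%f,flush=True); return f
def pull(y):
    h=dock(.030,y)
    robot.goto(P(h,.13),R(YAW)); robot.move_gripper(.65); b=weigh('before')
    line(h,.018+OFF,YAW); robot.move_gripper(0.); st('grip')
    line(dock(.010,y),.018+OFF,YAW,.06); st('off detent')
    line(dock(-.068,y),.018+OFF,YAW,.15); st('out')
    line(dock(-.068,y),.13,YAW); return weigh('lifted')-b
def tray(xy,a=0):
    p=TRAY+np.array(xy)
    robot.goto(P(p,.13),R(a)); line(p,.005+OFF+.001,a,.15); st('down')
    robot.move_gripper(.62); line(p,.13,a); st('left')
E
python3 - <<'E'
from h import *
print('dW',pull(.074))
im,d=robot.grab_frame('side'); cv2.imwrite('pics/s2.png',im[:,:,::-1])
tray((.06,.033))
im,d=robot.grab_frame('top'); cv2.imwrite('pics/t2.png',im[:,:,::-1]);np.save('pics/t2.npy',d)
E
```

```text
before Fz -0.53
grip t11.9 p [0.6669 0.0544 0.0403] F [-2.8  0.7  3.7] w0.384
off detent t12.3 p [0.6467 0.0555 0.0403] F [-3.5  1.3  7.1] w0.385
out t13.0 p [0.5681 0.059  0.0403] F [-8.5  1.7 12.5] w0.388
lifted Fz -2.49
dW -1.9612098926492654
down t15.9 p [ 0.5345 -0.2785  0.028 ] F [-0.2 -0.8 -2.3] w0.385
left t17.1 p [ 0.5342 -0.279   0.1309] F [ 0.4  0.7 -1.2] w0.620
```

View pics/s2.png

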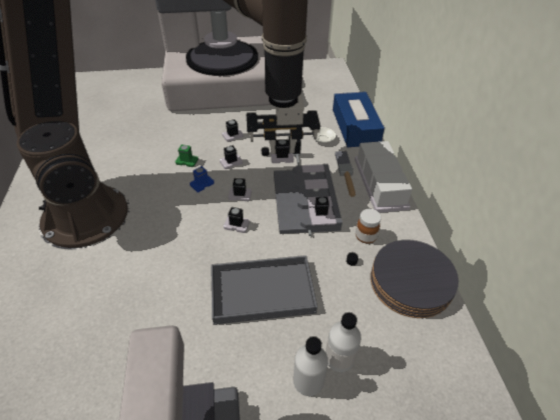

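View pics/t2.png

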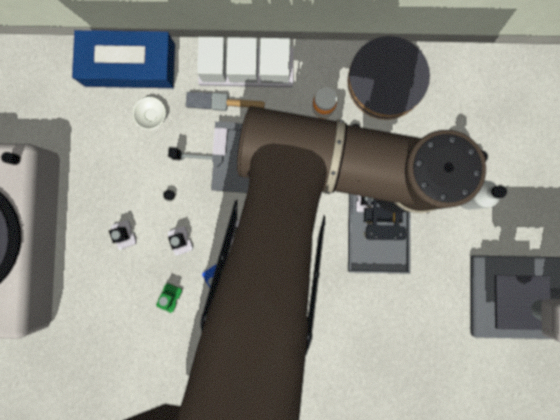

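The side view shows f held clear of the dock. In the top view the arm covers the tray, so I'll check f there later. f's weight reads about 2 N. Next is g.

Run:
```python
from h import *
print('dW',pull(-.074))
tray((.06,-.033))
im,d=robot.grab_frame('side'); cv2.imwrite('pics/s3.png',im[:,:,::-1])
# go above carrier at (.425,-.088): detect first from a clear pose
robot.goto(P((.5,.10),.25),R(0))
im,d=robot.grab_frame('top'); cv2.imwrite('pics/t3.png',im[:,:,::-1])
_,W=cloud('top',im,d); st()
for k in carriers(W): print({a:np.round(b,3) for a,b in k.items() if a in 'c s a'})
print('tray')
for k in carriers(W,ztop=.062): print({a:np.round(b,3) for a,b in k.items() if a in 'c s a med'})
```

```text
before Fz 0.25
grip t19.6 p [ 0.6591 -0.0935  0.0403] F [-3.5  3.1  3.9] w0.387
off detent t20.1 p [ 0.6394 -0.0923  0.0402] F [-1.5  1.1  4. ] w0.391
out t20.8 p [ 0.5607 -0.0888  0.0403] F [-9.3  2.5 13.2] w0.390
lifted Fz -0.85
dW -1.1032420900701174
down t23.4 p [ 0.5346 -0.3445  0.0282] F [-0.1  0.5 -1.9] w0.387
left t24.6 p [ 0.5342 -0.345   0.1309] F [-1.  -0.7 -0.3] w0.615
 t26.3 p [0.5001 0.0992 0.2495] F [ 0.2 -0.5 -0.1] w0.620
{'c': array([0.441, 0.029]), 's': array([0.034, 0.028]), 'a': np.float64(-12.683)}
{'c': array([ 0.425, -0.088]), 's': array([0.034, 0.028]), 'a': np.float64(-22.872)}
{'c': array([0.33 , 0.092]), 's': array([0.034, 0.029]), 'a': np.float64(36.354)}
{'c': array([0.282, 0.206]), 's': array([0.035, 0.029]), 'a': np.float64(-21.693)}
tray
{'c': array([ 0.536, -0.277]), 's': array([0.034, 0.027]), 'a': np.float64(1.068), 'med': array([ 0.536, -0.277,  0.063])}
{'c': array([0.441, 0.029]), 's': array([0.033, 0.027]), 'a': np.float64(-10.159), 'med': array([0.441, 0.03 , 0.06 ])}
{'c': array([ 0.425, -0.088]), 's': array([0.033, 0.027]), 'a': np.float64(-25.415), 'med': array([ 0.425, -0.089,  0.06 ])}
{'c': array([0.329, 0.092]), 's': array([0.033, 0.027]), 'a': np.float64(40.079), 'med': array([0.329, 0.091, 0.06 ])}
{'c': array([0.282, 0.205]), 's': array([0.033, 0.027]), 'a': np.float64(-20.38), 'med': array([0.282, 0.205, 0.06 ])}
```

View pics/t3.png

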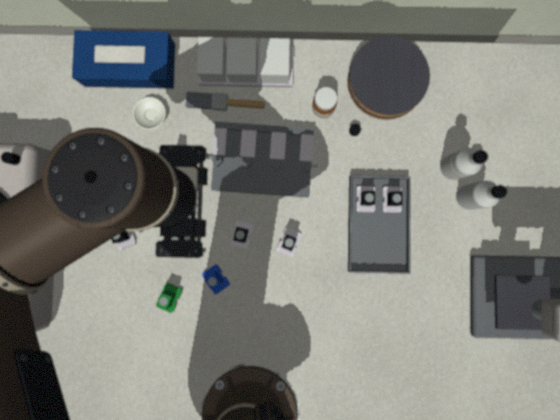

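View pics/s3.png

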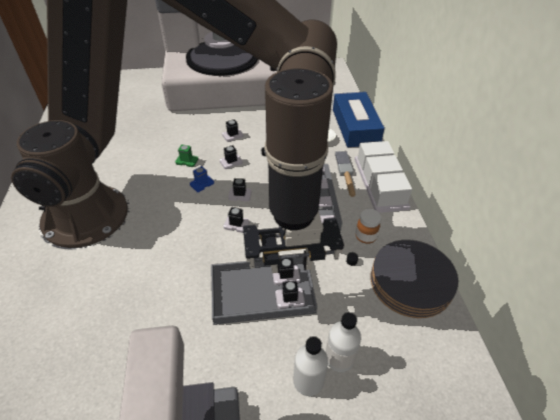

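```bash
cat >> h.py <<'E'
def favg(n=8):
    robot.dwell(.3); v=[]
    for _ in range(n): v.append(robot.read_force()); robot.dwell(.04)
    return np.mean(v,0)
def pick(c,a):
    robot.goto(P(c,.12),R(a)); robot.move_gripper(.65); b=favg()
    line(c,OFF,a); robot.move_gripper(0.); st('grip')
    line(c,.13,a); w=b[2]-favg()[2]; st('lifted'); print('WEIGHT N %.2f'%w,flush=True); return w
def insert(y):
    robot.goto(P(dock(-.070,y),.13),R(YAW)); 
    line(dock(-.070,y),.018+OFF+.001,YAW,.15); robot.dwell(.2); st('apron')
    line(dock(-.030,y),.018+OFF+.001,YAW,.08); st('noses')
    line(dock(-.010,y),.018+OFF+.001,YAW,.06); st('walls')
    F=robot.read_force()
    if abs(F@np.append(DY,0))>15 or F@np.append(DX,0)<-15: print('STOP force'); return False
    line(dock(.012,y),.018+OFF+.001,YAW,.06); st('lips')
    line(dock(.034,y),.018+OFF+.001,YAW,.04); robot.dwell(.3); st('home?')
    p=robot.read_position()[:2]-HOME1; print('dock x,y of tcp',(.03+p@DX).round(4),(p@DY).round(4))
    return True
def release():
    robot.move_gripper(.62); p=robot.read_position(); line(p[:2],.13); st('released')
def look(tag):
    im,d=robot.grab_frame('top'); cv2.imwrite(f'pics/{tag}.png',im[:,:,::-1]); _,W=cloud('top',im,d)
    for n,zt in (('bench',.057),('dock',.075),('tray',.062)):
        for k in carriers(W,ztop=zt,tol=.003 if n!='bench' else .004):
            inT=abs(k['c'][0]-TRAY[0])<.12 and abs(k['c'][1]-TRAY[1])<.08
            q=k['c']-HOME1; dx,dy=.03+q@DX,q@DY; inD=-.1<dx<.08 and abs(dy)<.12
            if (n=='tray')!=inT or (n=='dock')!=inD: continue
            print(n,k['c'].round(4),k['s'].round(3),'a %.1f'%k['a'],'z %.4f'%k['med'][2],'px',k['px'].round(),'dock %.4f %.4f'%(dx,dy) if inD else '')
E
python3 - <<'E'
from h import *
w=pick((.441,.029),-12.6)
im,d=robot.grab_frame('side'); cv2.imwrite('pics/s4.png',im[:,:,::-1])
E
```

```text
grip t29.0 p [0.441  0.0292 0.0228] F [-4.   1.3  9.2] w0.385
lifted t30.2 p [0.441  0.029  0.1299] F [-0.   0.5 -4.9] w0.389
WEIGHT N 5.30
```

Run:
```python
from h import *
ok=insert(0.)
im,d=robot.grab_frame('side'); cv2.imwrite('pics/s5.png',im[:,:,::-1])
if ok:
    release()
    robot.goto(P((.46,-.25),.2),R(0)); look('t5')
```

```text
apron t31.8 p [ 0.5639 -0.0143  0.0415] F [ 0.2  0.  -6.2] w0.385
noses t32.5 p [ 0.6029 -0.0167  0.0405] F [-0.5 -0.4 -5.4] w0.384
walls t32.9 p [ 0.6236 -0.0175  0.0407] F [-0.5 -0.1 -4.9] w0.385
lips t33.5 p [ 0.6465 -0.0186  0.0411] F [ 1.   0.  -6.3] w0.385
home? t34.5 p [ 0.6648 -0.0199  0.0401] F [-9.3  1.8 -1. ] w0.387
dock x,y of tcp 0.0313 -0.0004
released t35.6 p [ 0.6682 -0.0195  0.1312] F [ 0.3 -0.7  0.3] w0.619
bench [0.4353 0.3261] [0.034 0.03 ] a 22.2 z 0.0582 px [116. 234.] 
bench [0.4229 0.184 ] [0.034 0.028] a 20.0 z 0.0582 px [175. 240.] 
bench [0.2817 0.2065] [0.035 0.028] a -23.8 z 0.0581 px [164. 300.] 
dock [ 0.666  -0.0196] [0.034 0.028] a -0.8 z 0.0761 px [262. 140.] dock 0.0325 0.0000
```

View pics/s5.png

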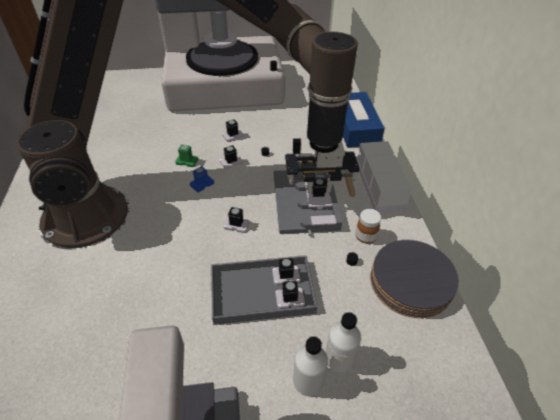

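Run:
```python
from h import *
robot.goto(P((.423,.184),.2),R(20)); look('t6')
w=pick((.423,.184),20.0)
if w>3.6: 
    if insert(.074): line(dock(.031,.074),.018+OFF+.001,YAW,.04); release()
elif w>1: tray((-.06,.033))
robot.goto(P((.46,-.25),.2),R(0)); look('t6b')
```

```text
bench [0.4229 0.1838] [0.034 0.029] a 20.7 z 0.0580 px [175. 241.] 
bench [ 0.4246 -0.0883] [0.034 0.028] a -22.1 z 0.0585 px [289. 242.] 
bench [0.3295 0.092 ] [0.034 0.029] a 34.8 z 0.0580 px [212. 281.] 
bench [0.2815 0.2062] [0.034 0.029] a -20.7 z 0.0578 px [164. 300.] 
dock [ 0.6654 -0.0195] [0.035 0.028] a -4.4 z 0.0761 px [262. 140.] dock 0.0319 0.0001
tray [ 0.5359 -0.2769] [0.034 0.027] a -0.2 z 0.0629 px [369. 197.] 
grip t40.9 p [0.4232 0.1843 0.0229] F [-3.   0.4  8.3] w0.389
lifted t42.2 p [0.423  0.184  0.1299] F [-0.3  1.1 -0.5] w0.387
WEIGHT N 1.56
down t44.7 p [ 0.4145 -0.2786  0.0279] F [-0.2 -0.7 -1.2] w0.385
left t45.9 p [ 0.4141 -0.2789  0.1306] F [-1.1  0.5 -0. ] w0.624
bench [0.4354 0.3258] [0.033 0.029] a 20.5 z 0.0582 px [116. 234.] 
bench [0.2816 0.2064] [0.035 0.029] a -22.0 z 0.0581 px [164. 300.] 
dock [ 0.666  -0.0198] [0.034 0.028] a -4.6 z 0.0760 px [262. 140.] dock 0.0325 -0.0002
```

That one read 1.56 N, so it's empty and went to the tray. Next is the far-left carrier.

Run:
```python
from h import *
w=pick((.4353,.326),21.5)
if w>3.3: 
    if insert(.074): line(dock(.031,.074),.018+OFF+.001,YAW,.04); st('back'); release()
elif w>1: tray((-.06,-.033))
robot.goto(P((.45,.15),.22),R(0)); look('t7')
```

```text
grip t50.4 p [0.4352 0.3262 0.023 ] F [-4.1 -1.8  7.3] w0.389
lifted t51.6 p [0.4353 0.326  0.1299] F [ 0.8  0.1 -4.7] w0.385
WEIGHT N 4.93
apron t53.7 p [0.5676 0.0598 0.0413] F [-0.3 -0.3 -4.2] w0.382
noses t54.4 p [0.6067 0.0571 0.0406] F [-0.1  1.1 -5.2] w0.387
walls t54.9 p [0.6273 0.0563 0.0407] F [-1.  -0.4 -5.6] w0.387
lips t55.4 p [0.6502 0.0553 0.0411] F [ 1.9 -1.2 -6.5] w0.387
home? t56.4 p [0.6687 0.0538 0.0399] F [-8.   0.1 -2.7] w0.387
dock x,y of tcp 0.0315 0.0735
back t56.6 p [0.6674 0.0541 0.0406] F [-4.5 -1.3 -5.5] w0.389
released t57.7 p [0.6688 0.0547 0.1313] F [-0.7  0.5 -1.2] w0.620
bench [ 0.4248 -0.0885] [0.034 0.028] a -22.1 z 0.0582 px [289. 242.] 
bench [0.3294 0.0921] [0.034 0.029] a 35.5 z 0.0580 px [212. 281.] 
bench [0.2815 0.2065] [0.034 0.028] a -22.5 z 0.0582 px [164. 300.] 
dock [0.6681 0.055 ] [0.034 0.028] a -2.6 z 0.0760 px [231. 138.] dock 0.0309 0.0746
dock [ 0.6659 -0.0198] [0.034 0.028] a -4.8 z 0.0759 px [262. 140.] dock 0.0324 -0.0001
tray [ 0.5359 -0.2772] [0.034 0.027] a 0.8 z 0.0630 px [369. 197.] 
tray [ 0.4069 -0.2636] [0.033 0.027] a 1.0 z 0.0627 px [363. 251.]
```

View pics/t7.png

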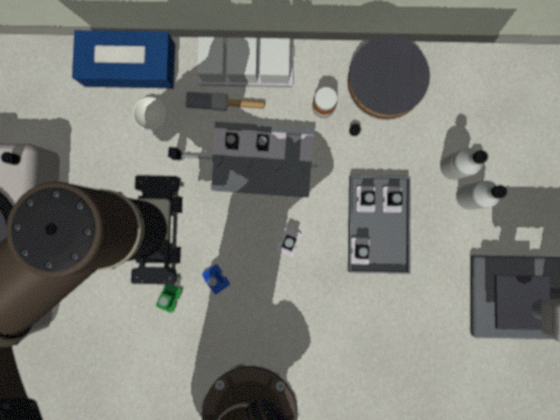

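The tray carrier at (363,251) has shifted about 15 mm since I placed it, probably the announced knock. It's still upright and within bounds. Next is the last bench carrier.

Run:
```python
from h import *
w=pick((.4248,-.0885),-22.2)
if w>3.3: 
    if insert(-.074): line(dock(.031,-.074),.018+OFF+.001,YAW,.04); st('back'); release()
elif w>1: tray((-.06,-.033))
robot.goto(P((.5,.2),.22),R(0)); look('t8')
```

```text
grip t61.8 p [ 0.4247 -0.0884  0.0227] F [-3.7  2.5  9.5] w0.386
lifted t63.0 p [ 0.4248 -0.0885  0.1299] F [ 0.6  0.7 -4.7] w0.385
WEIGHT N 4.78
apron t64.6 p [ 0.5602 -0.0884  0.0415] F [-0.1  0.6 -5.3] w0.392
noses t65.2 p [ 0.5993 -0.0905  0.0405] F [-0.7  0.7 -5.6] w0.385
walls t65.7 p [ 0.6199 -0.0914  0.0408] F [-0.6 -0.8 -5.4] w0.388
lips t66.2 p [ 0.6429 -0.0924  0.0411] F [ 0.9  0.9 -6.1] w0.391
home? t67.2 p [ 0.6608 -0.0937  0.0402] F [-10.1   3.6  -0.7] w0.387
dock x,y of tcp 0.031 -0.0742
back t67.5 p [ 0.6601 -0.0934  0.0406] F [-4.7  2.6 -6.5] w0.388
released t68.6 p [ 0.6615 -0.0934  0.1312] F [ 0.1 -0.6  0.2] w0.620
bench [0.3295 0.0922] [0.034 0.029] a 36.8 z 0.0582 px [212. 281.] 
bench [0.2819 0.2061] [0.035 0.029] a -24.0 z 0.0581 px [164. 300.] 
dock [0.6681 0.0548] [0.033 0.029] a -0.8 z 0.0761 px [231. 139.] dock 0.0309 0.0744
dock [ 0.6654 -0.0199] [0.034 0.028] a -4.6 z 0.0761 px [262. 140.] dock 0.0319 -0.0003
dock [ 0.661  -0.0936] [0.035 0.027] a -4.5 z 0.0760 px [293. 143.] dock 0.0312 -0.0741
tray [ 0.5361 -0.2769] [0.034 0.027] a 0.4 z 0.0627 px [369. 197.] 
tray [ 0.4068 -0.2647] [0.033 0.029] a -0.3 z 0.0627 px [363. 251.]
```

View pics/t8.png

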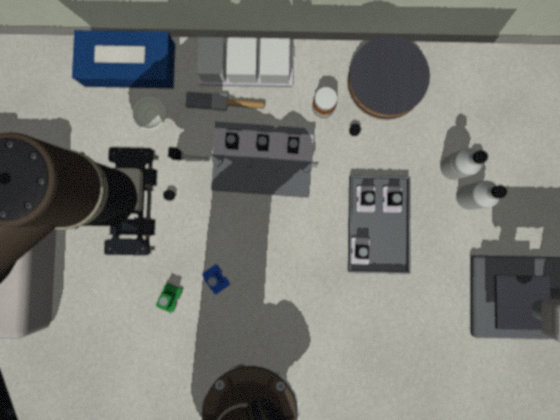

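All three loaded carriers are home (dock x 31–32 mm by the same camera). Now I'll push the lock in.

Run:
```python
from h import *
g=np.array([.6367,.1968])
robot.goto(P(g,.13),R(YAW)); line(g,.023); robot.move_gripper(0.); st('grip')
line(g-DY*.034,.023,speed=.06); st('in')
line(g-DY*.042,.023,speed=.05); robot.dwell(.3); st('end')
robot.move_gripper(.6); robot.dwell(.2); st('rel'); p=robot.read_position(); line(p[:2],.14)
robot.goto(P((.5,.3),.25),R(0))
look('t9'); 
im,d=robot.grab_frame('top'); _,W=cloud('top',im,d)
for c,a,m,Q in blobs(W,.055,.07,20,300,(.55,.7),(.1,.25)): print('grip',rect(Q),np.mean(Q,0))
for k in carriers(W,ztop=.062,yr=(-.42,-.2)): print(k['c'],k['med'])
im,d=robot.grab_frame('side'); cv2.imwrite('pics/s9.png',im[:,:,::-1]); st()
```

```text
grip t71.8 p [0.6357 0.1967 0.0237] F [-6.5  1.3  7.2] w0.297
in t72.5 p [0.6339 0.1622 0.0237] F [-6.6 -1.3  8.3] w0.292
end t73.1 p [0.6338 0.1588 0.0236] F [-10.4  17.2   5.8] w0.297
rel t74.0 p [0.6346 0.1548 0.023 ] F [-0.1  0.1  0.3] w0.601
bench [0.3294 0.0921] [0.034 0.029] a 35.0 z 0.0582 px [212. 281.] 
bench [0.2814 0.2061] [0.035 0.028] a -22.4 z 0.0581 px [164. 300.] 
dock [0.6678 0.055 ] [0.033 0.028] a -3.6 z 0.0764 px [231. 139.] dock 0.0306 0.0747
dock [ 0.6656 -0.0198] [0.034 0.028] a -4.4 z 0.0759 px [262. 140.] dock 0.0322 -0.0002
dock [ 0.6612 -0.0936] [0.034 0.028] a -3.4 z 0.0760 px [293. 143.] dock 0.0314 -0.0741
tray [ 0.5359 -0.277 ] [0.034 0.026] a 1.0 z 0.0628 px [369. 197.] 
tray [ 0.4069 -0.2645] [0.034 0.028] a -1.1 z 0.0627 px [363. 251.] 
grip (array([0.63499115, 0.16061922]), array([0.02548459, 0.0231248 ]), -4.365425109863281) [0.63397136 0.15955409 0.06253187]
[ 0.53600586 -0.27727802] [ 0.53609244 -0.27687897  0.06269006]
[ 0.5359621  -0.34328662] [ 0.5357737  -0.34342543  0.06304698]
[ 0.4068418  -0.26463535] [ 0.40710477 -0.26379229  0.06302209]
 t75.7 p [0.5005 0.2988 0.2486] F [-0.1  0.4  0.6] w0.605
```

View pics/t9.png

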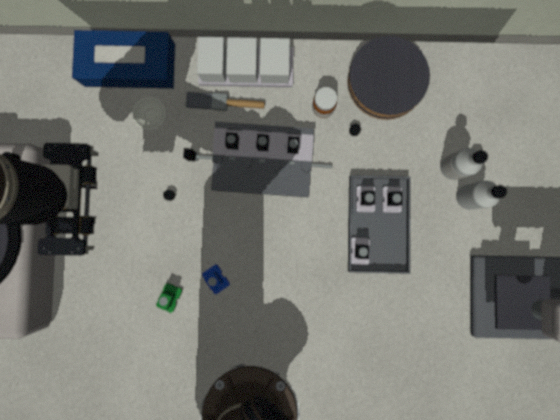

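View pics/s9.png

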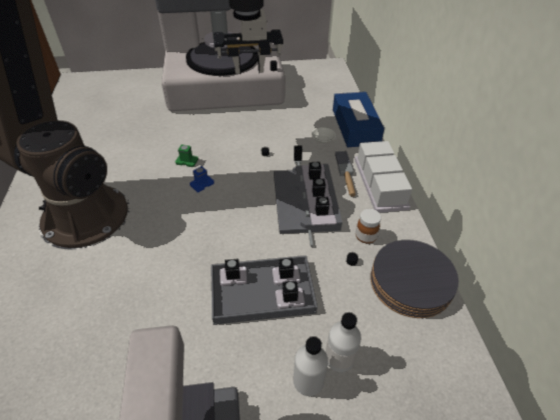

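```bash
python3 -c "
from h import *
robot.job_done(); st()"
```

```text
the job is handed in; nothing more can be done
the job is handed in; nothing more can be done
```

I finished the sequence and handed the job in at about 76 s on the robot's clock, out of 210 s. No verdict was reported.

**What I did**
- I pulled the lock bar open to its stop, then took the two empty carriers out of the dock and stood them in the return tray.
- I lifted the four carriers on the bench. Three were loaded, reading 5.3, 4.9 and 4.8 N. One was empty at 1.6 N and went to the tray.
- I slid the loaded carriers into the middle, +y and -y lanes, then pushed the lock bar in to its stop.

**Last checks**
- **Loaded carriers:** the top camera put them at dock x of 30.6, 32.2 and 31.4 mm, against a home point of 30 mm. Their sideways error was under 1 mm. The middle one sits about 2 mm deep, near the end stop but within the 4 mm limit.
- **Empty carriers:** all three stand upright on the tray floor.
- **Lock bar:** pushing it in took about 36 mm of grip travel and ended at a stop with 17 N.
- **Bystanders:** none looked moved in the last pictures, though I did not measure them.

**What disagreed**
- **Lock travel:** opening the bar measured only about 33 mm, against a nominal 37 mm. A second pull of 21 N did not move it. The closing push ended 3 mm further in than where it started, so it was probably slightly out at the beginning.
- **Shifted carrier:** one empty carrier in the tray moved about 15 mm after I placed it, probably the announced knock. It ended at about y = 0.048 m in the tray, inside the 0.06 m limit, so I left it there.
- **Weight of one dock carrier:** it read only 1.1 N instead of the roughly 2 N expected, within the force sensor's noise. Both dock carriers are empty by the task description.

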